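# Push up the counterweighted barrier and slide the parts case home

## Robot

A 6-joint arm with a two-finger parallel gripper is mounted at the origin on a cart in front of the work surface, level with it; the furniture and walls round the work are solid. World frame = base frame: x ahead of the robot, y to its left, z up, the work surface at z = 0. Lengths are in m, angles in rad, forces in N, time in s.
With the tool pointing down it reaches from about 0.25 to 0.725 m from the base axis. Payload 4 kg.
Tool frame: the origin (TCP) lies at the very end of the fingers, on their centre line; the grasp point (between the pads) lies 19 mm behind it; z points along the fingers, y is the line along which they close (so a half turn about z gives the same grasp; the last joint's range is limited). The gripper opens to 85 mm and grips with 20 to 120 N. Pads are 22 mm wide; open, the fingers measure 114 mm over their backs; the gripper's body (76 mm by 85 mm) begins 54 mm behind the grasp point. The pads swing forward as they close: fully open they stand 13 mm farther back than shut.
Start: joints at [-1.104, 0.241, 0.005, 1.335, 0, 1.571], TCP at [0.225, -0.447, 0.231] pointing down, gripper open.
Joint ranges: [-2.72, 2.72], [-1.05, 1.87], [-1.09, 1.28], [-1.99, 2.15], [-1.42, 1.44], [-3.14, 3.14]. Speed limits (rad/s): [2.79, 2.79, 3.14, 3.14, 3.14, 3.14].

## Interface

Orientations are given as a unit quaternion [x, y, z, w].
In Python, from workcell import bot, vision, workorder gives the robot as it stands.
- The arm moves only by the shell command python3 -m creep 'ROWS' [OPENING]. ROWS is JSON, a list of rows, each a list of 2 entries, a list of its own where there are three numbers: the shift along the tool's x, y, z in mm, then the turn, a rotation vector about the tool's x, y, z in rad. In form: [[[dx, dy, dz], [wx, wy, wz]], ...]. A call has 1 to 12 rows; each row shifts and turns the commanded pose from where the row before left it, along the tool's axes as they then stand; what a row does not reach is not made up. A row lasts 1/8 s, in which the tool goes at most 62.5 mm and 10.7 degrees, less where a joint would pass 70% of its speed; a pose out of reach is approached as far as the arm can. A call is refused whole if a number of a shift passes 62.5 or a number of a turn 0.188, either way. A call with a gripper value outside its range is refused whole. OPENING is the finger opening in mm, from 0 to 85.4, set as the call begins (- or left out, the last holds). The fingers move at their own pace and stop on an object; the grip force is fixed at half the most. Time passes only in rows, so rows that do not move let the fingers close. It gives the time, the measured TCP pose, the force, the opening and the grip force at its end, in the units of the state.
- bot.get_obs(): the state, without advancing time (a new reading comes with each control period).
- vision.camera(name): name is "side" or "top"; returns a dict with "image" (400x640x3 uint8, blue, green, red), "z_map" (400x640 float32, m along the optical axis (not along the pixel's ray), 0 where there is no reading), "K" (3x3 intrinsics, pixels), "rvec" (rotation vector, rad) and "tvec" (3), from world to camera coordinates, as OpenCV has them. Camera axes: x right, y down, z forward; pixel columns grow to the right and rows downward; lengths in m; the calibration is good to about 2 mm. A picture is of the moment at which its call begins.
- workorder.job_done(): hands the job in; it is judged then, once.
Trained networks look in a picture, given as the dict that the camera call returned (one of the last four; its "shot" number tells which), for a name from the list of things; names that differ only in an ending like _2 or _b are one class to them, and where a whole thing is asked for, a point or a joint stands for the part that bears it (a point fixed in the world has none). Each returns a list of dicts, best first, with "score" (0 to 1); they miss things now and then, are a little off and sometimes report something else, mostly with a low value. They report only what shows in the picture. A call takes as long as a camera call. They do not tell look-alikes from the thing itself.
- vision.spot_in(picture, query): "position" ([column, row] in pixels, amid what is visible of it).
- vision.place_of(picture, query): "position" ([column, row] in pixels: a listed point, or the origin of a listed thing).
The state is a dict: "clock": time; "joint_pos": joint angles; "joint_vel": joint speeds; "tau": joint torques, N m; "eef_pos": TCP position; "tool_rot": TCP orientation; "ft_force": force on the tool from outside, world axes, zero at the start; "ft_torque": the same for the moment, N m; "grip_width": finger opening in m; "grasp_force": force on a finger pad.
Only numpy, scipy, OpenCV 4.12 (cv2) and the standard library are available. Lean on these libraries where they do the work, as an engineer would, in place of code of your own. Each camera call takes 0.05 s, during which the arm holds its last target. There are 200 camera calls.

## Task

The metal barrier bar lies across the slide bed and keeps the small parts case out of its station. Without gripping anything, push the bar's upright end, at the roller, up and over past its balance point so that the barrier falls back on its far stop and stays raised by itself when you let go; then push the parts case along the bed, under the raised barrier, fully home against the end stop. Only push the case, never lift or tip it, and leave the loupe, the tape roll and the brush where they are.

Things in the scene. Friction and masses are not known exactly. Their poses are not given: they have to be found in the camera images.
- slide_bed: Fixed aluminium slide bed 134 mm wide (x) by 360 long (y -130 to +230), top 30 mm above the bench. Origin at bench level, mid width, under the closed bar; z up, x away from the robot, y along the lane to the robot's left (yaw up to 0.3 rad). Two dark rails, tops 42 mm above the bench, inner faces at x = +-52 mm. A dark end stop, top 65 mm above the bench, closes the lane at its -y end.
- stop_face (a point): Middle of the lane-side face of the end stop, bed frame (0, -118, 45) mm. It faces +y; the case is home when its leading end touches this face. Axes as slide_bed.
- pivot (a point): Pivot axis of the barrier, beside the far long edge of the bed, bed frame (100, 0, 55) mm. The axis runs along the bed's y; two grey cheeks, up to 72 mm above the bench, hold it. Axes as slide_bed.
- barrier (a joint): Barrier angle, rad: 0 closed, bar (16 mm wide, 14 high) level across the lane, 55 mm above the bench, blocking the case; grows as the near end swings up and away; 1.65 raised on its stop, bar upright over the pivot, clear of the lane. Bar: 185 mm from pivot toward -x, then an upright 12 mm thick, 115 mm up to a roller. Balance near 0.86: below it falls shut, beyond it falls slowly to its stop.
- roller_center (a point): Centre of the free-turning black roller (26 mm diameter, 60 long along bed y) on top of the barrier's upright end. Closed: bed frame (-85, 0, 170) mm. It swings with the barrier on a 218 mm circle about the pivot in the plane y = 0; top of the circle 273 mm above the bench. Push its near (-x) side toward +x and up along the circle, under 3 N. Site axes turn with the barrier.
- parts_case: Loose small-parts case, three cells, closed clear lid, about 0.25 kg, 98 mm (x) by 130 (y) by 33 high; tray walls 90 mm apart in x. Origin at the centre of its underside; y along the lane. It stands on the bed between the rails, on the +y side of the barrier; push its +y end face, 65 mm from the origin. Home: origin 65 mm from the stop face.
- loupe: Black stand loupe, 37 mm round, 36 mm high, standing on the bench at the near edge of the bed, on the left. Origin under its centre. Leave alone.
- masking_roll: Roll of tan masking tape lying flat, 104 mm across, 25 mm high, on the bench past the end stop. Origin under its centre. Leave alone.
- detail_brush: Turquoise brush with a bow handle, 30 by 85 by 55 mm, on the bench at the near edge of the bed, on the right. Origin under its centre. Leave alone.
Things that resemble listed ones, but are neither listed nor needed, are in the scene too. There is more than one size of the parts_case; the one meant has the size given above.

How it is judged:
By the outcome, as a careful person would: the job done as asked, in the order asked, and still so for the second after the job is handed in, with the robot touching nothing.
It also fails if it takes over 64 s, if anything falls off the work surface, if the arm or the gripper's body presses on something with over 40 N, if the wrist force passes 120 N, or if a joint passes its speed limit or range.

## Working session

There is one attempt and no reset: what is moved stays moved. The work goes in short steps, Python scripts to look and compute and a shell command to move; the robot and the scene stay as the last step left them, time stands still between calls to the robot, and variables do not carry over. Pictures are saved under pics/ and viewed, at most 10 in all, crops included, and the job is handed in when it is done.

```bash
mkdir -p pics
cat > h.py <<'E'
import numpy as np, cv2
from workcell import bot, vision, workorder
def ray(p,px):
    R=cv2.Rodrigues(np.array(p["rvec"],float))[0]; t=np.array(p["tvec"],float).ravel()
    d=np.linalg.inv(p["K"])@np.array([px[0],px[1],1.0]); return -R.T@t, R.T@d
def at_z(p,px,z):
    o,d=ray(p,px); return o+d*(z-o[2])/d[2]
def depth(p,px):
    o,d=ray(p,px); c,r=int(round(px[0])),int(round(px[1])); return o+d*p["z_map"][r,c]
def proj(p,X):
    return cv2.projectPoints(np.array(X,float).reshape(-1,3),np.array(p["rvec"],float),np.array(p["tvec"],float),np.array(p["K"],float),None)[0].reshape(-1,2)
E
python3 - <<'E'
from h import *
for n in("top","side"):
    p=vision.camera(n); cv2.imwrite(f"pics/{n}0.png",p["image"])
    print(n,ray(p,(320,200)))
    for q in("slide_bed","stop_face","pivot","roller_center","parts_case","barrier","loupe","masking_roll","detail_brush"):
        for r in vision.place_of(p,q)[:4]:
            px=r["position"]
            print(q,round(r["score"],2),np.round(px,0),"depth",np.round(depth(p,px),3),"z0",np.round(at_z(p,px,{"stop_face":.045,"pivot":.055,"roller_center":.17,"parts_case":.03}.get(q,0)),3))
E
```

```text
top (array([ 0.3917193 , -0.04302774,  1.4827706 ]), array([ 0.12408047,  0.00733294, -0.99230882]))
slide_bed 0.68 [361. 208.] depth [ 0.547 -0.151  0.058] z0 [ 0.553 -0.155  0.   ]
stop_face 0.82 [405. 206.] depth [ 0.552 -0.275  0.064] z0 [ 0.555 -0.278  0.045]
pivot 0.94 [358. 169.] depth [ 0.658 -0.142  0.074] z0 [ 0.662 -0.143  0.055]
pivot 0.42 [435. 194.] depth [ 0.596 -0.376  0.007] z0 [ 0.589 -0.365  0.055]
roller_center 0.58 [369. 234.] depth [ 0.467 -0.161  0.182] z0 [ 0.467 -0.162  0.17 ]
parts_case 0.95 [206. 211.] depth [0.538 0.299 0.044] z0 [0.54  0.302 0.03 ]
parts_case 0.94 [331. 127.] depth [ 0.796 -0.065  0.024] z0 [ 0.794 -0.065  0.03 ]
parts_case 0.61 [316. 207.] depth [ 0.549 -0.022  0.066] z0 [ 0.553 -0.022  0.03 ]
parts_case 0.28 [403. 205.] depth [ 0.558 -0.275  0.027] z0 [ 0.558 -0.274  0.03 ]Traceback (most recent call last):
  File "<stdin>", line 6, in <module>
ValueError: it knows: detail_brush, loupe, masking_roll, parts_case, pivot, roller_center, slide_bed, stop_face
```

View pics/top0.png

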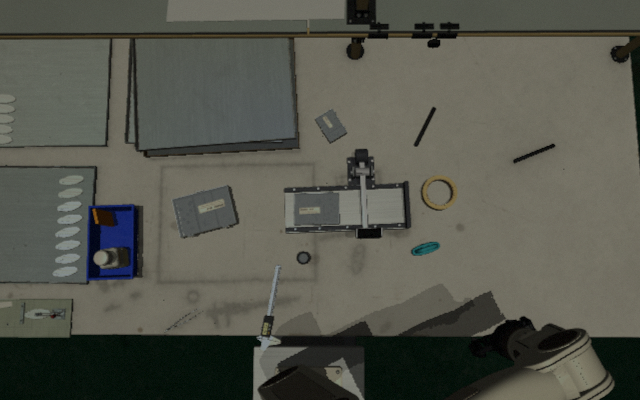

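Top view: the bed is at (350,208), with the bar at column 363, the roller at (369,234) and the end stop at (405,206). Three cases could be mistaken for each other: (206,211) is larger and on the bench, (331,127) is small and on the bench, and (316,207) is on the bed between the rails. By the description I choose (316,207), and I'll check it in a crop.

Run:
```python
from h import *
Z={"stop_face":.045,"pivot":.055,"roller_center":.17,"parts_case":.03}
B={"stop_face":(0,-.118),"pivot":(.1,0),"roller_center":(-.085,0),"slide_bed":(0,0)}
src=[];dst=[]
for n in("top","side"):
    p=vision.camera(n); cv2.imwrite(f"pics/{n}1.png",p["image"])
    for q in("slide_bed","stop_face","pivot","roller_center","parts_case","loupe","masking_roll","detail_brush"):
        for i,r in enumerate(vision.place_of(p,q)[:3]):
            px=r["position"]; w=at_z(p,px,Z.get(q,0))
            print(n,q,round(r["score"],2),np.round(px,0),np.round(w,3))
            if i==0 and q in B and r["score"]>.5: src.append(B[q]);dst.append(w[:2])
    if n=="top":
        # rails: points of height .036-.048 near bed
        rr,cc=np.mgrid[170:245,275:415]; P=np.array([depth(p,(c,r)) for r,c in zip(rr.ravel(),cc.ravel())])
        np.save("P.npy",P)
        k=(P[:,2]>.020)&(P[:,2]<.07)&(P[:,1]>-.1)
        rect=cv2.minAreaRect((P[k,:2]*1000).astype(np.float32)); print("bed left part",rect)
        k=(P[:,2]>.056)&(P[:,2]<.075)&(P[:,1]>-.115)&(P[:,0]>.49)&(P[:,0]<.61)
        print("case top",cv2.minAreaRect((P[k,:2]*1000).astype(np.float32)),P[k,2].mean())
        c=cv2.resize(p["image"][140:250,270:430],None,fx=5,fy=5,interpolation=cv2.INTER_CUBIC);cv2.imwrite("pics/crop1.png",c)
s=np.array(src);d=np.array(dst);sm=s.mean(0);dm=d.mean(0)
U,_,Vt=np.linalg.svd((s-sm).T@(d-dm));R=(U@Vt).T
print("yaw",np.arctan2(R[1,0],R[0,0]),"org",dm-R@sm);print(np.round((d-((s-sm)@R.T+dm))*1000,1))
```

```text
top slide_bed 0.77 [362. 208.] [ 0.552 -0.157  0.   ]
top stop_face 0.79 [404. 206.] [ 0.555 -0.274  0.045]
top pivot 0.56 [358. 172.] [ 0.653 -0.143  0.055]
top roller_center 0.66 [368. 233.] [ 0.469 -0.16   0.17 ]
top parts_case 0.82 [331. 124.] [ 0.803 -0.065  0.03 ]
top parts_case 0.81 [205. 212.] [0.538 0.306 0.03 ]
top parts_case 0.7 [318. 210.] [ 0.543 -0.026  0.03 ]
top loupe 0.6 [302. 257.] [0.407 0.019 0.   ]
top masking_roll 0.7 [434. 193.] [ 0.6   -0.373  0.   ]
top detail_brush 0.63 [426. 249.] [ 0.432 -0.345  0.   ]
bed left part ((547.3077392578125, -14.358573913574219), (134.99090576171875, 174.8838348388672), 2.1702349185943604)
case top ((545.0728149414062, -19.349647521972656), (129.83380126953125, 95.71765899658203), 89.9119644165039) 0.06223658992761343
side slide_bed 0.56 [308. 267.] [ 0.547 -0.158  0.   ]
side stop_face 0.77 [322. 281.] [ 0.56  -0.281  0.045]
side pivot 0.95 [351. 241.] [ 0.65  -0.153  0.055]
side pivot 0.29 [324. 280.] [ 0.561 -0.292  0.055]
side roller_center 0.61 [272. 204.] [ 0.471 -0.16   0.17 ]
side parts_case 0.7 [397. 240.] [ 0.774 -0.127  0.03 ]
side parts_case 0.69 [303. 227.] [ 0.552 -0.016  0.03 ]
side parts_case 0.65 [291. 191.] [0.545 0.23  0.03 ]
side loupe 0.74 [245. 234.] [0.398 0.028 0.   ]
side masking_roll 0.9 [353. 332.] [ 0.6   -0.384  0.   ]
side detail_brush 0.8 [265. 326.] [ 0.44  -0.339  0.   ]
yaw 0.05692394800274021 org [ 0.55172405 -0.15658388]
[[ 0.4 -0.7]
 [-3.4  0.3]
 [ 1.1  7.5]
 [ 2.2  1.8]
 [-4.5 -1.4]
 [ 1.5 -6.9]
 [-1.6 -2.2]
 [ 4.3  1.6]]
```

View pics/crop1.png

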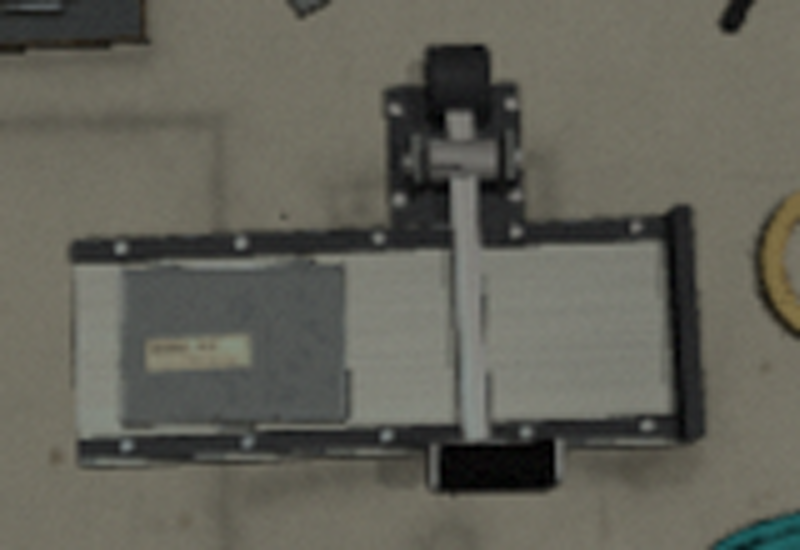

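View pics/side1.png

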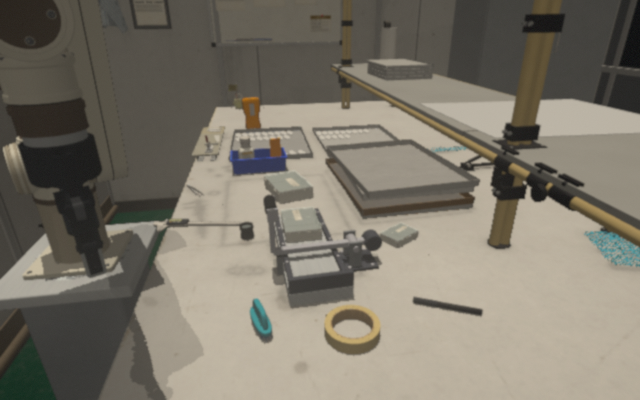

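The crop confirms the choice: it sits on the bed between the rails and measures 130 × 96 mm, top at 62 mm. Bed origin is about (0.551,-0.157), yaw about 0.045. In the side view the roller is at (270,204) and the bar is closed.

```bash
cat >> h.py <<'E'
from scipy.spatial.transform import Rotation as Ro
TH=.045; O=np.array([.551,-.157,0]); RB=Ro.from_euler("z",TH)
def bed(b): return O+RB.apply(np.array(b,float)/1000)
def tool(targets_mm):
    o=bot.get_obs(); p=np.array(o["eef_pos"]); R=Ro.from_quat(o["tool_rot"])
    print("tcp bed mm",np.round(RB.inv().apply(p-O)*1000,1),"tool axes in bed",np.round((RB.inv()*R).as_matrix().T,3).tolist(),"F",np.round(o["ft_force"],1),"t",o["clock"])
    for t in targets_mm: print(t,"shift tool mm",np.round(R.inv().apply(bed(t)-p)*1000,1))
E
python3 - <<'E'
from h import *
o=bot.get_obs(); R=Ro.from_quat(o["tool_rot"])
# want tool y along bed +-x, z down
for s in(1,-1):
    W=RB.as_matrix()@np.array([[0,s,0],[s,0,0],[0,0,-1]]).T
    print(s,(R.inv()*Ro.from_matrix(W)).as_rotvec())
tool([[-150,0,190]])
for f in np.arange(0,1.21,.15):
    a=np.radians(148.1)-f; print(round(f,2),100+218*np.cos(a),55+218*np.sin(a))
E
```

```text
1 [-1.30934788e-05  2.25726174e-05 -1.14897180e+00]
-1 [2.53403954e-05 1.46989569e-05 1.99262086e+00]
tcp bed mm [-338.7 -274.5  231.3] tool axes in bed [[0.912, 0.409, -0.0], [0.409, -0.912, 0.0], [-0.0, -0.0, -1.0]] F [-1.2 -0.4 -0.8] t 1.2
[-150, 0, 190] shift tool mm [ 284.6 -173.2   41.3]
0.0 -85.07582790315283 170.1995569694717
0.15 -65.78241920040205 196.56337621031145
0.3 -42.76589476809988 219.74798721399856
0.45 -16.543156124313313 239.23271360044595
0.6 12.29689055388836 254.57997042159155
0.75 43.1065599935643 265.44509137595514
0.9 75.19393344080567 271.5840692707126
1.05 107.83839766426017 272.85903589719874
1.2 140.30682837475806 269.24135825364766
```

```bash
python3 -m creep '[[[28.5,-17.3,0],[0,0,0]],[[28.5,-17.3,0],[0,0,0]],[[28.5,-17.3,0],[0,0,0]],[[28.5,-17.3,4],[0,0,0]],[[28.5,-17.3,4],[0,0,0]],[[28.5,-17.3,4],[0,0,0]],[[28.5,-17.3,4],[0,0,0]],[[28.5,-17.3,4],[0,0,0]],[[28.5,-17.3,10],[0,0,0]],[[28.5,-17.3,10],[0,0,0]]]' 0
python3 -m creep '[[[0,0,0],[0,0,-0.164]],[[0,0,0],[0,0,-0.164]],[[0,0,0],[0,0,-0.164]],[[0,0,0],[0,0,-0.164]],[[0,0,0],[0,0,-0.164]],[[0,0,0],[0,0,-0.164]],[[0,0,0],[0,0,-0.165]],[[0,0,0],[0,0,0]],[[0,0,0],[0,0,0]]]'
python3 - <<'E'
from h import *
tool([[-115,0,168]])
E
```

```text
clock: 2.45
eef_pos: [0.4023, -0.1629, 0.1913]
tool_rot: [0.973, 0.231, 0.0, 0.0]
ft_force: [-0.1, 0.1, 0.5]
grip_width: 0.0002
grasp_force: 0.0
clock: 3.58
eef_pos: [0.4017, -0.1638, 0.1913]
tool_rot: [0.692, 0.722, 0.0, 0.0]
ft_force: [-0.3, 0.8, 0.1]
grip_width: -0.0002
grasp_force: 0.0
tcp bed mm [-149.4   -0.   191.3] tool axes in bed [[0.002, 1.0, -0.0], [1.0, -0.002, 0.0], [0.0, -0.0, -1.0]] F [-0.3  0.8  0.1] t 3.575
[-115, 0, 168] shift tool mm [ 0.1 34.4 23.4]
```

```bash
python3 -m creep '[[[0,0,13],[0,0,0]],[[0,0,13],[0,0,0]],[[0,10,0],[0,0,0]],[[0,10,0],[0,0,0]],[[0,6,0],[0,0,0]],[[0,6,0],[0,0,0]],[[0,5,0],[0,0,0]],[[0,5,-4],[0,0,0]],[[0,0,0],[0,0,0]]]'
python3 - <<'E'
from h import *
tool([])
p=vision.camera("side");print([(round(r["score"],2),r["position"],at_z(p,r["position"],.17)) for r in vision.place_of(p,"roller_center")]); cv2.imwrite("pics/s2.png",cv2.resize(p["image"][130:330,200:440],None,fx=3,fy=3))
E
```

```text
clock: 4.7
eef_pos: [0.444, -0.1619, 0.1697]
tool_rot: [0.691, 0.723, 0.0, 0.0]
ft_force: [-0.7, -0.1, 0.9]
grip_width: 0.0002
grasp_force: 0.0
tcp bed mm [-107.1   -0.   169.7] tool axes in bed [[-0.0, 1.0, -0.0], [1.0, 0.0, 0.001], [0.001, -0.0, -1.0]] F [-0.7 -0.1  0.9] t 4.7
[(0.65, [271.4, 202.5], array([ 0.47125023, -0.15306724,  0.17      ]))]
```

View pics/s2.png

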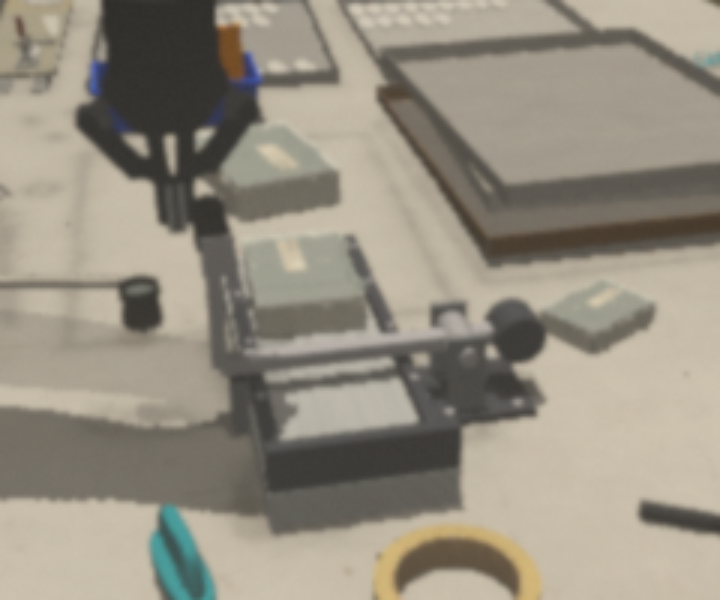

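The closed fingertip is at crop (178,205), right beside the roller's near side at (208,215). Next is the push along the circle.

```bash
python3 -m creep '[[[0,7,-6],[0,0,0]],[[0,7,-7],[0,0,0]],[[0,6,-7],[0,0,0]],[[0,7,-8],[0,0,0]],[[0,8,-8],[0,0,0]],[[0,8,-8],[0,0,0]],[[0,9,-7],[0,0,0]],[[0,9,-7],[0,0,0]],[[0,9,-6],[0,0,0]]]'
python3 - <<'E'
from h import *
tool([])
p=vision.camera("side");print([(round(r["score"],2),r["position"]) for r in vision.place_of(p,"roller_center")],proj(p,[bed([-16.5,0,239])])); cv2.imwrite("pics/s3.png",cv2.resize(p["image"][130:330,200:440],None,fx=3,fy=3))
E
```

```text
clock: 5.92
eef_pos: [0.5108, -0.159, 0.2373]
tool_rot: [0.691, 0.722, -0.002, -0.0]
ft_force: [-10.3, 0.6, 9.8]
grip_width: 0.0001
grasp_force: 5.8
tcp bed mm [-4.030e+01 -2.000e-01  2.373e+02] tool axes in bed [[0.001, 1.0, -0.002], [1.0, -0.001, -0.003], [-0.003, -0.002, -1.0]] F [-10.3   0.6   9.8] t 5.925
[(0.85, [298.1, 176.5])] [[299.86116366 171.27653857]]
```

View pics/s3.png

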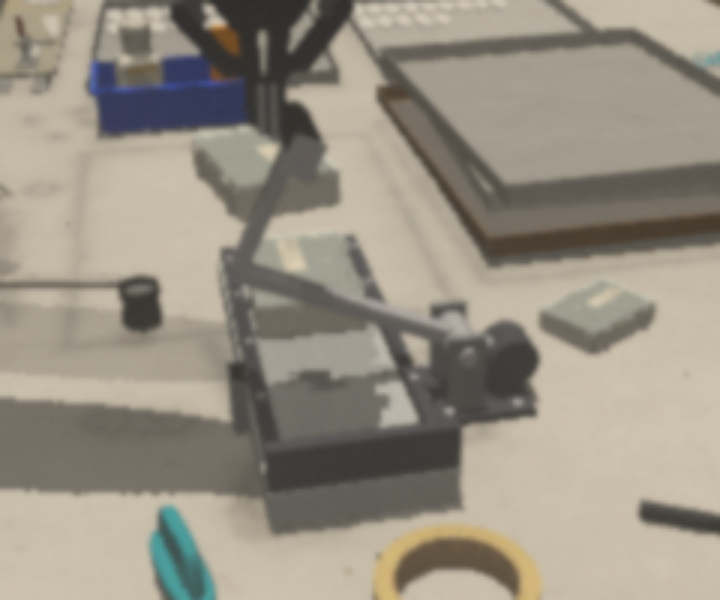

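The bar is at about 0.42 rad, with the tip in the corner under the roller at crop (290,130). The tip is bearing on the upright (10 N up), so I'll go slightly higher and continue.

```bash
python3 -m creep '[[[0,2,-5],[0,0,0]],[[0,9,-6],[0,0,0]],[[0,10,-6],[0,0,0]],[[0,10,-5],[0,0,0]],[[0,10,-4],[0,0,0]],[[0,10,-4],[0,0,0]],[[0,11,-3],[0,0,0]]]'
python3 - <<'E'
from h import *
tool([])
p=vision.camera("side");print([(round(r["score"],2),r["position"]) for r in vision.place_of(p,"roller_center")],proj(p,[bed([100-218*np.cos(np.radians(31.9)+f),0,55+218*np.sin(np.radians(31.9)+f)]) for f in(.6,.7,.8,.9,1.0,1.65)]))
E
```

```text
clock: 6.9
eef_pos: [0.5765, -0.1559, 0.2663]
tool_rot: [0.691, 0.723, 0.0, 0.0]
ft_force: [-0.1, -1.1, 0.9]
grip_width: -0.0
grasp_force: 0.1
tcp bed mm [ 2.550e+01 -1.000e-01  2.663e+02] tool axes in bed [[-0.0, 1.0, -0.0], [1.0, 0.0, 0.0], [0.0, -0.0, -1.0]] F [-0.1 -1.1  0.9] t 6.9
[(0.74, [331.0, 159.4])] [[313.2184713  163.19699043]
 [322.69210972 158.95572539]
 [332.45863757 155.64238597]
 [342.38507466 153.29603245]
 [352.33759761 151.93895165]
 [409.25878626 166.16095041]]
```

```bash
python3 -m creep '[[[0,10,-3],[0,0,0]],[[0,10,-3],[0,0,0]],[[0,10,-2],[0,0,0]],[[0,10,-1],[0,0,0]],[[0,10,0],[0,0,0]],[[0,5,0],[0,0,0]],[[0,0,0],[0,0,0]],[[0,0,0],[0,0,0]]]'
python3 - <<'E'
from h import *
tool([])
p=vision.camera("side");print([(round(r["score"],2),r["position"]) for r in vision.place_of(p,"roller_center")])
cv2.imwrite("pics/s4.png",cv2.resize(p["image"][130:330,200:440],None,fx=3,fy=3))
E
```

```text
clock: 8.0
eef_pos: [0.6302, -0.1535, 0.2753]
tool_rot: [0.691, 0.723, -0.0, -0.0]
ft_force: [-0.7, 0.0, 0.1]
grip_width: -0.0
grasp_force: 0.0
tcp bed mm [ 79.3  -0.  275.3] tool axes in bed [[0.0, 1.0, 0.0], [1.0, -0.0, -0.0], [-0.0, 0.0, -1.0]] F [-0.7  0.   0.1] t 8.0
[(0.69, [371.8, 154.3])]
```

View pics/s4.png

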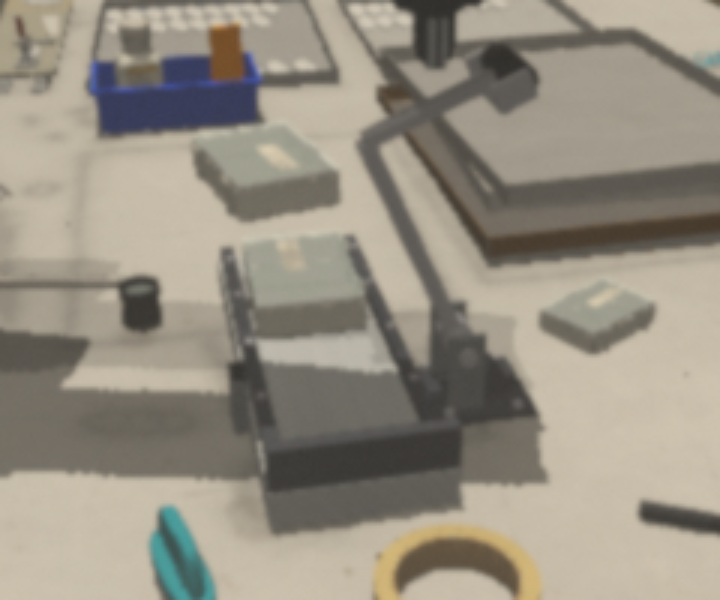

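The roller at crop (508,75) has left the tool and is falling towards its far stop. I'll retreat and go behind the case.

```bash
python3 -m creep '[[[0,0,-10],[0,0,0]],[[0,-20,0],[0,0,0]],[[0,-20,0],[0,0,0]],[[0,-20,0],[0,0,0]],[[0,-19,0],[0,0,0]],[[27,0,0],[0,0,0]],[[30,0,0],[0,0,0]],[[30,0,0],[0,0,0]],[[30,0,0],[0,0,0]],[[30,0,0],[0,0,0]],[[30,0,0],[0,0,0]],[[30,0,0],[0,0,0]]]' 50
python3 -m creep '[[[30,0,10],[0,0,0]],[[30,0,20],[0,0,0]],[[0,0,30],[0,0,0]],[[0,0,30],[0,0,0]],[[0,0,30],[0,0,0]],[[0,0,30],[0,0,0]],[[0,0,0],[0,0,0]]]'
python3 - <<'E'
from h import *
tool([[0,240,50]])
p=vision.camera("side");print([(round(r["score"],2),r["position"]) for r in vision.place_of(p,"roller_center")])
cv2.imwrite("pics/s5.png",p["image"])
p=vision.camera("top"); P=np.array([depth(p,(c,r)) for r in range(180,240) for c in range(285,365)])
k=(P[:,2]>.056)&(P[:,2]<.070)&(P[:,1]>-.125)&(P[:,1]<.055)&(P[:,0]>.49)&(P[:,0]<.605)
r=cv2.minAreaRect((P[k,:2]*1000).astype(np.float32)); print(r,RB.inv().apply(np.array([*r[0],30])/1000-O)*1000)
E
```

```text
clock: 9.6
eef_pos: [0.5423, 0.0507, 0.2865]
tool_rot: [0.691, 0.723, 0.001, 0.001]
ft_force: [-0.5, -0.6, -0.7]
grip_width: 0.0501
grasp_force: 0.0
clock: 10.48
eef_pos: [0.5379, 0.1093, 0.1339]
tool_rot: [0.691, 0.723, -0.002, -0.001]
ft_force: [0.0, 1.0, -0.1]
grip_width: 0.0501
grasp_force: 0.0
tcp bed mm [ -1.1 266.7 133.9] tool axes in bed [[0.0, 1.0, -0.001], [1.0, -0.0, -0.005], [-0.005, -0.001, -1.0]] F [ 0.   1.  -0.1] t 10.475
[0, 240, 50] shift tool mm [-26.6   1.5  83.9]
[(0.94, [411.5, 167.4])]
((545.1466064453125, -19.413223266601562), (129.74716186523438, 95.22342681884766), 89.92132568359375) [  0.34184757 137.71080745  30.        ]
```

View pics/s5.png

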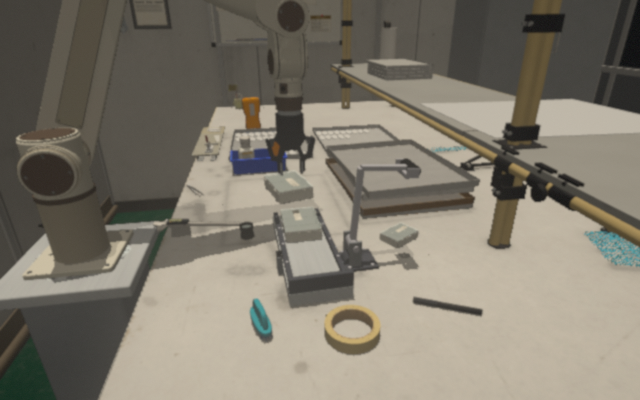

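The barrier rests on its stop: roller at (411,167), against (409,166) predicted for 1.65 rad. The case has not moved and the lane is clear. Now I descend and push.

```bash
python3 -m creep '[[[0,1,22],[0,0,0]],[[0,0,22],[0,0,0]],[[0,0,22],[0,0,0]],[[0,0,15],[0,0,0]],[[0,0,8],[0,0,0]],[[-15,0,0],[0,0,0]],[[-15,0,0],[0,0,0]],[[-10,0,0],[0,0,0]],[[-5,0,0],[0,0,0]],[[-5,0,0],[0,0,0]],[[-5,0,0],[0,0,0]],[[-5,0,0],[0,0,0]]]'
python3 -m creep '[[[-6,0,0],[0,0,0]],[[-8,0,0],[0,0,0]],[[-8,0,0],[0,0,0]],[[-8,0,0],[0,0,0]],[[-5,0,0],[0,0,0]],[[0,0,0],[0,0,0]]]'
python3 - <<'E'
from h import *
tool([])
p=vision.camera("side"); cv2.imwrite("pics/s6.png",cv2.resize(p["image"][150:330,220:440],None,fx=3,fy=3))
E
```

```text
clock: 12.12
eef_pos: [0.5431, 0.0502, 0.0463]
tool_rot: [0.691, 0.723, 0.0, -0.0]
ft_force: [-0.4, 1.1, 0.2]
grip_width: 0.0501
grasp_force: 0.8
clock: 12.88
eef_pos: [0.5448, 0.014, 0.0463]
tool_rot: [0.691, 0.722, -0.0, 0.0]
ft_force: [0.2, -0.3, -0.1]
grip_width: 0.0503
grasp_force: 0.0
tcp bed mm [  1.5 171.1  46.3] tool axes in bed [[0.001, 1.0, -0.001], [1.0, -0.001, -0.0], [-0.0, -0.001, -1.0]] F [ 0.2 -0.3 -0.1] t 12.875
```

View pics/s6.png

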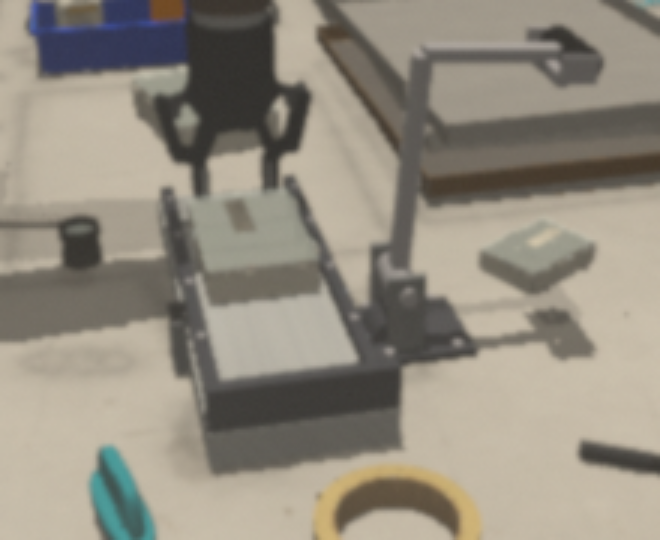

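The case, leading edge at crop (260,285), slides squarely and clears the bar. Continuing.

```bash
python3 -m creep '[[[-8,-1,0],[0,0,0]],[[-12,0,0],[0,0,0]],[[-12,0,0],[0,0,0]],[[-12,0,0],[0,0,0]],[[-12,0,0],[0,0,0]],[[-12,0,0],[0,0,0]],[[-12,0,0],[0,0,0]],[[-12,0,0],[0,0,0]],[[-12,0,0],[0,0,0]],[[-8,0,0],[0,0,0]],[[-5,0,0],[0,0,0]],[[-3,0,0],[0,0,0]]]'
python3 -m creep '[[[-3,0,0],[0,0,0]],[[-3,0,0],[0,0,0]],[[-3,0,0],[0,0,0]],[[-3,0,0],[0,0,0]]]'
python3 - <<'E'
from h import *
tool([])
E
```

```text
clock: 14.42
eef_pos: [0.5492, -0.1052, 0.0463]
tool_rot: [0.691, 0.723, 0.0, -0.0]
ft_force: [0.2, 1.8, -1.3]
grip_width: 0.05
grasp_force: 0.6
clock: 14.92
eef_pos: [0.5497, -0.1171, 0.0463]
tool_rot: [0.691, 0.723, 0.0, -0.0]
ft_force: [-0.7, -0.2, -0.7]
grip_width: 0.0501
grasp_force: 0.5
tcp bed mm [ 0.5 39.9 46.3] tool axes in bed [[-0.0, 1.0, 0.0], [1.0, 0.0, -0.0], [-0.0, 0.0, -1.0]] F [-0.7 -0.2 -0.7] t 14.925
```

```bash
python3 -m creep '[[[-3,0,0],[0,0,0]],[[-3,0,0],[0,0,0]],[[-2,0,0],[0,0,0]],[[-2,0,0],[0,0,0]],[[-2,0,0],[0,0,0]]]' | grep -E 'pos|force'
python3 -m creep '[[[-1.5,0,0],[0,0,0]],[[-1.5,0,0],[0,0,0]]]'| grep -E 'pos|force'
python3 -m creep '[[[-1.5,0,0],[0,0,0]],[[0,0,0],[0,0,0]]]'| grep -E 'pos|force'
```

```text
eef_pos: [0.5503, -0.1291, 0.0463]
ft_force: [-0.2, 0.8, -0.9]
grasp_force: 0.5
eef_pos: [0.5504, -0.1321, 0.0463]
ft_force: [0.3, 1.2, -0.3]
grasp_force: 0.5
eef_pos: [0.5505, -0.1338, 0.0464]
ft_force: [-0.0, 0.2, -0.1]
grasp_force: 0.1
```

```bash
for i in 1; do python3 -m creep '[[[-1.5,0,0],[0,0,0]],[[-1,0,0],[0,0,0]]]'| grep -E 'pos|ft'; done
python3 -m creep '[[[-1,0,0],[0,0,0]],[[-1,0,0],[0,0,0]]]'| grep -E 'pos|ft'
python3 - <<'E'
from h import *
tool([])
p=vision.camera("top");P=np.array([depth(p,(c,r)) for r in range(180,240) for c in range(285,420)])
b=RB.inv().apply(P-O)*1000
k=(abs(b[:,2]-62.5)<5)&(abs(b[:,0])<48)&(b[:,1]>-140)&(b[:,1]<30)
print(np.percentile(b[k,1],[0,1,50,99,100]),k.sum())
p=vision.camera("side"); cv2.imwrite("pics/s7.png",cv2.resize(p["image"][180:330,220:420],None,fx=4,fy=4,interpolation=cv2.INTER_CUBIC))
E
```

```text
eef_pos: [0.5506, -0.1358, 0.0463]
ft_force: [1.1, 3.3, 1.0]
eef_pos: [0.5507, -0.1359, 0.0464]
ft_force: [-0.3, 9.1, 2.2]
tcp bed mm [ 0.6 21.1 46.4] tool axes in bed [[-0.001, 1.0, 0.005], [1.0, 0.001, 0.0], [0.0, 0.005, -1.0]] F [-0.3  9.1  2.2] t 16.55
[-130.13061808 -129.5541784  -100.01270757  -63.15637048  -61.6670498 ] 583
```

View pics/s7.png

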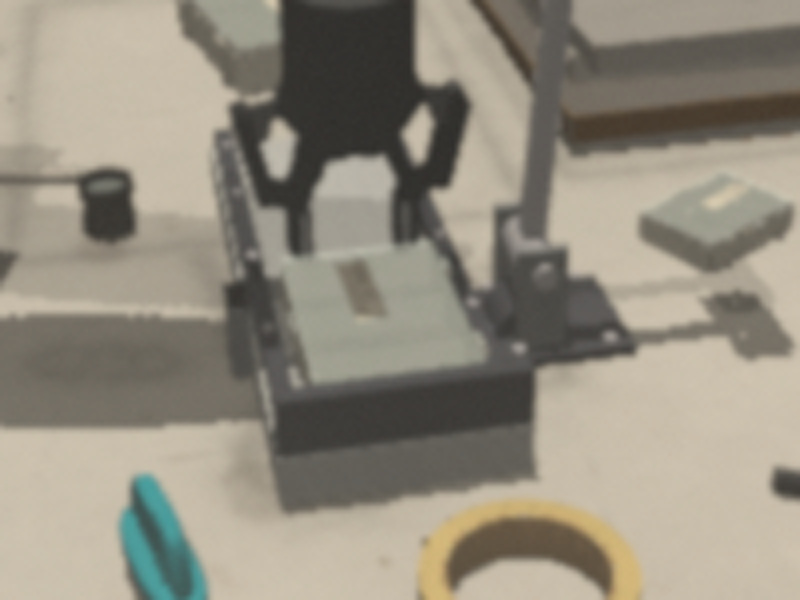

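The case's leading edge at crop (390,375) is against the stop, and the push stalled at 9 N, so it is home. One small extra press, then back off and check.

```bash
python3 -m creep '[[[-1,0,0],[0,0,0]],[[0,0,0],[0,0,0]],[[2,0,0],[0,0,0]],[[6,0,0],[0,0,0]],[[15,0,0],[0,0,0]],[[30,0,0],[0,0,0]],[[40,0,0],[0,0,0]],[[40,0,-20],[0,0,0]],[[20,0,-40],[0,0,0]],[[0,0,-40],[0,0,0]],[[0,0,-20],[0,0,0]],[[0,0,0],[0,0,0]]]'
python3 - <<'E'
from h import *
p=vision.camera("top");P=np.array([depth(p,(c,r)) for r in range(180,240) for c in range(285,420)])
b=RB.inv().apply(P-O)*1000
k=(abs(b[:,2]-62.5)<4)&(abs(b[:,0])<46)&(b[:,1]>-115)&(b[:,1]<50)
print(np.percentile(b[k,1],[0,1,50,99,100]),k.sum())
for s in(-30,0,30):
    q=k&(abs(b[:,0]-s)<10);print(s,b[q,1].max())
im=cv2.resize(p["image"][140:250,270:430],None,fx=4,fy=4,interpolation=cv2.INTER_CUBIC)
p=vision.camera("side");print([(round(r["score"],2),r["position"]) for r in vision.place_of(p,"roller_center")])
cv2.imwrite("pics/f.png",im)
E
```

```text
clock: 18.15
eef_pos: [0.5451, 0.0143, 0.1683]
tool_rot: [0.691, 0.723, 0.001, 0.002]
ft_force: [-0.1, -0.4, -0.2]
grip_width: 0.0498
grasp_force: 0.0
[-114.88925345 -113.49560143  -50.61315922   11.43130764   12.38514271] 1115
-30 11.901726822191963
0 12.385142714299816
30 11.816085200988608
[(0.83, [411.0, 169.2])]
```

View pics/f.png

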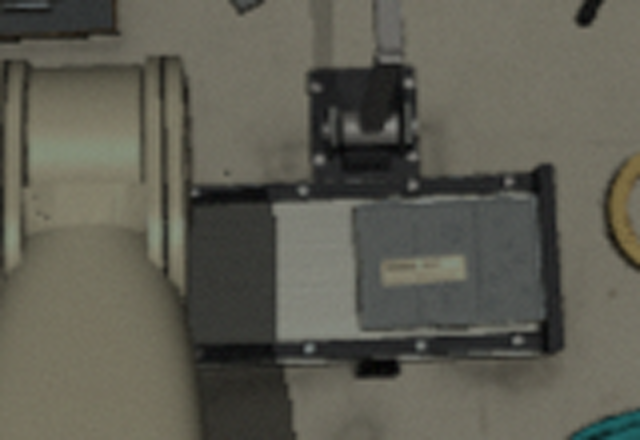

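The case at crop (450,262) rests against the stop at (545,260). Its rear face is at bed y = 12 mm, which is exactly home. The barrier is raised and the robot is clear.

```bash
python3 -c "
from workcell import workorder
print(workorder.job_done())"
```

```text
the job is handed in; nothing more can be done
None
```

The barrier is raised and resting on its far stop, the parts case was pushed fully home against the end stop, and the job was handed in at about 18 s with the arm clear. I didn't touch the loupe, tape roll or brush.

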